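# Hang the tab caddy on the louvre rail and tug it

### The arm

A 6-joint arm with a two-finger parallel gripper is mounted at the origin on the work surface. World frame = base frame: x ahead of the robot, y to its left, z up, the work surface at z = 0. Lengths are in m, angles in rad, forces in N, time in s.
With the tool pointing down it reaches from about 0.3 to 0.75 m from the base axis. Payload 8.5 kg.
Tool frame: the origin (TCP) lies midway between the tips of the shut fingers; the grasp point (between the pads) lies 19 mm behind it; z points along the fingers, y is the line along which they close (so a half turn about z gives the same grasp; the last joint's range is limited). The gripper opens to 88 mm and grips with 3 to 60 N. Pads are 18 mm wide; open, the fingers measure 123 mm over their backs; the gripper's body (75 mm by 187 mm) begins 45 mm behind the grasp point.
Start: joints at [0.937, 0.381, 1.297, -0, 1.464, -0.215], TCP at [0.224, 0.502, 0.239] pointing down, gripper open.
Joint ranges: [-3.11, 3.11], [-0.89, 2.33], [0.22, 2.48], [-1.42, 4.56], [0.17, 2.85], [-2.88, 2.88]. Speed limits (rad/s): [2.39, 2.39, 3.14, 3.14, 3.14, 3.14].

### API

Orientations are given as a 3x3 rotation matrix whose columns are the frame's x, y, z axes.
In Python, from plant import arm gives the robot as it stands.
- The arm moves only by the tool jog_arm, never from a script. Its argument "plan" is a list of rows, each an object with "dp": the shift along the tool's x, y, z in m, a list of three; "delta_rot": the turn, a rotation vector about the tool's x, y, z in rad, a list of three; "jaw": the opening, from 0 (shut) to 1 (fully open). In form: [{"dp": [x, y, z], "delta_rot": [ax, ay, az], "jaw": jaw}, ...]. A call has 1 to 5 rows; each row shifts and turns the commanded pose from where the row before left it, along the tool's axes as they then stand; what a row does not reach is not made up. A row lasts 1/8 s, in which the tool goes at most 62.5 mm and 10.7 degrees, less where a joint would pass 70% of its speed; a pose out of reach is approached as far as the arm can. A call is refused whole if a number of a shift passes 0.0625 or a number of a turn 0.188, either way. A call with a gripper value outside its range is refused whole. The fingers move at their own pace and stop on an object; "squeeze" is the grip in N (left out, the last holds). Time passes only in rows, so rows that do not move let the fingers close. It gives the time, the measured TCP pose, the force, the opening and the grip force at its end, in the units of the state.
- arm.sense(): the state, without advancing time (a new reading comes with each control period).
- arm.read_camera(name): name is "scene" or "top"; returns the picture (400x640x3 uint8, blue, green, red); there is no depth.
- arm.get_calibration(name): a dict with "K" (3x3 intrinsics, pixels), "extrinsics" (4x4, takes a point from camera to world coordinates). Camera axes: x right, y down, z forward; pixel columns grow to the right and rows downward; lengths in m; the calibration is good to about 2 mm. A picture is of the moment at which its call begins. get_calibration takes no time and is no camera call.
- arm.finish_job(): hands the job in; it is judged then, once.
The state is a dict: "time_s": time; "joint_pos": joint angles; "dq": joint speeds; "joint_torque": joint torques, N m; "position": TCP position; "tool_rot": TCP orientation; "ft_force": force on the tool from outside, world axes, zero at the start; "torque": the same for the moment, N m; "grip_width": finger opening in m; "grasp_force": force on a finger pad.
Only numpy, scipy, OpenCV 4.12 (cv2) and the standard library are available. Lean on these libraries where they do the work, as an engineer would, in place of code of your own. Each camera call takes 0.05 s, during which the arm holds its last target. There are 200 camera calls.

### The job

Pick up the red caddy of nickel tabs by its handle and hang it by its back lip in the empty, red-labelled bay of the louvre rail, fully down on the louvre, keeping it upright and not forcing it. While still holding it, tug it down gently, with about 10 N on top of its weight, for half a second, to make sure that the lip has caught; the louvre must never carry more than 20 N in all. Then let go and leave it hanging, with the blue caddies and the things on the mat left where they are.

Things in the scene. Friction and masses are not known exactly. Their poses are not given: they have to be found in the camera images.
- bin: red open caddy with two compartments, 90 mm deep (x) by 88 wide (y), walls 45 high, back wall 64, with a carry handle over its middle 88 mm high; 0.25 to 0.42 kg, nickel tabs in it up to 25 mm high (fixed to it). Origin at the centre of its underside, z up, x from front wall (x = -45) to back wall (outer face x = 45). It starts on the mat, front roughly to the robot
- bin_grip (a point): middle of the red caddy's handle (caddy x = 0, y = 0, z = 76 mm), over its centre of mass, to be pinched from above with the fingers closing along the caddy's y: a flat bar along x, 68 mm long, 9 mm thick, its top edge 12 mm above this point, its lower edge 12 mm below, the walls' tops 31 mm below; axes as the caddy
- bin_lip (a point): middle of the slot of the hanging lip behind the red caddy's back wall, on the underside of the lip's roof (caddy x = 50, y = 0, z = 60 mm); axes as the caddy. The slot is open below, 10.5 mm from back wall (x = 45) to tab (x = 55.5 to 59.5), 8.5 mm at the bead along the tab's lower edge, which is 10 mm below the roof's underside; lip 70 mm wide
- rail: grey rail at an adjustable height on two uprights, with an aluminium louvre 340 mm long (y) facing -x. Origin: louvre's front face, middle, at its top edge. Louvre: upright strip x = 0 to 4 mm; behind it a pocket 14 wide, 18 deep, then a back plate 10 mm higher than the louvre. Rest bar below it (z = -64 to -28, face at x = -2 mm) for the caddies' backs to lean on. All stiff
- louvre_edge: the louvre's rolled top edge, 5 mm round, 340 mm long (y), which carries the lips: the load on it is the hung caddy's weight plus the downward tug. Origin and axes as the rail's; the bar's middle is at x = 2, z = -2.5 mm, its top at z = 0, 145 to 185 mm above the table
- bay_seat (a point): seat of the empty bay: middle of the louvre's top edge (rail x = 2, z = 0 mm) at the bay's middle; axes as the rail. bin_lip comes to lie here, within a few mm, when the caddy hangs, with its front drooping by up to 0.06 rad. The bays are 105 mm apart, at rail y = -105, 0, 105; blue caddies hang in the other two
- bay_label: red label 50 mm wide and 22 high on the back plate above the empty bay, its front 66 mm behind (+x) this origin; origin 49 mm in front (-x) of bay_seat at the height of the louvre's top edge; axes as the rail. Fixed
- bin_cells: blue caddy of green cells already hung in another bay of the rail, same outer size as the red one; origin at the centre of its underside, x from front to back
- bin_rings: blue caddy of white insulating rings already hung in another bay of the rail, same outer size; origin at the centre of its underside
- pack: battery pack of 14 blue cells in black holders standing on the mat, 138 x 46 x 72 mm high; origin at the centre of its underside
- bms: green circuit board lying flat on the mat, 70 x 125 x 9 mm; origin at the centre of its underside
- coil: coil of nickel strip lying on the mat, ring of 80 mm outer diameter, 16 mm high; origin at the centre of its underside
- driver: yellow-handled screwdriver lying on the mat, 170 mm long; origin under the middle of it
- meter: orange hand multimeter lying on the mat, 150 x 75 x 41 mm; origin at the centre of its underside
- cell: single blue cell standing on the mat, 18 mm diameter, 65 mm high; origin at the centre of its underside
There are look-alikes about, which are no part of the job. What is meant by the bin is not pink or turquoise, and is the smaller of those in its own colour.

How it is judged:
On the way, in this order (a step that is already met when the one before it is completed fails the run):
1. the red caddy is picked up, clear of the mat by 40 mm (height (world z) of bin above 0.04 m and contact force between bin and the fingers above 0.5 N), for 0.2 s.
2. hung in its bay and still held (fingers beside its handle), it is tugged down: its lip loads the louvre's edge with 9 N or more, weight and tug together, for 0.3 s (x of bin_lip in the frame of bay_seat between -0.008 and 0.008 m and y of bin_lip in the frame of bay_seat between -0.012 and 0.012 m and z of bin_lip in the frame of bay_seat between -0.005 and 0.004 m and angle between the y axis of bin and the y axis of bay_seat, either way round below 0.12 rad and contact force between bin and louvre_edge above 9 N and z of the grasp point in the frame of bin below 0.1 m and contact force between bin and the fingers above 2 N), for 0.3 s.
At the end, for the whole second after the job is handed in: the red caddy hangs at rest, let go, in the red-labelled bay: lip roof on the louvre edge (-5 to +4 mm high, 8 mm across, 12 mm along the rail, square within 0.12 rad), tilt under 0.2 rad, carried by the rail; blue caddies and things on the mat within 20 mm of their first places (x of bin_lip in the frame of bay_seat between -0.008 and 0.008 m and y of bin_lip in the frame of bay_seat between -0.012 and 0.012 m and z of bin_lip in the frame of bay_seat between -0.005 and 0.004 m and angle between the y axis of bin and the y axis of bay_seat, either way round below 0.12 rad and angle between bin's own z axis and vertical below 0.2 rad and linear speed of bin below 0.02 m/s and contact force between bin and louvre_edge above 1 N and distance of each of bin_cells, bin_rings, pack, bms, coil, driver, meter, cell from where it was at the start of the episode below 0.02 m); the robot touches nothing.
It fails at once if the red caddy loads the louvre's edge with more than 20 N, weight and tug together (contact force between bin and louvre_edge above 20 N).
It fails at once if the red caddy is rammed against the rail with more than 50 N (contact force between bin and rail above 50 N).
It fails at once if the red caddy tips more than 0.5 rad (29 degrees), spilling its tabs (angle between bin's own z axis and vertical above 0.5 rad).
It fails at once if a hung blue caddy or anything else on the mat is shifted more than 20 mm (distance of any of bin_cells, bin_rings, pack, bms, coil, driver, meter, cell from where it was at the start of the episode above 0.02 m).
It also fails if it takes over 45 s, if anything falls off the work surface, if the arm or the gripper's body presses on something with over 40 N, if the wrist force passes 120 N, or if a joint passes its speed limit or range.

## Working session

There is one attempt and no reset: what is moved stays moved. The work goes in short steps, Python scripts to look and compute and a tool call to move; the robot and the scene stay as the last step left them, time stands still between calls to the robot, and variables do not carry over. Pictures are saved under pics/ and viewed, at most 10 in all, crops included, and the job is handed in when it is done.

Besides the shell and the picture viewer there is one more tool, called after "Request:" by a JSON object that holds its "name" and its "arguments", one argument or row to a line. jog_arm: Moves the arm, as the interface text tells. Its arguments: {"type":"object","properties":{"plan":{"type":"array"},"squeeze":{"type":"number"}},"required":["plan"]}

```bash
mkdir -p pics; ls; python3 - <<'E'
from plant import arm
import cv2
for n in("scene","top"):
    cv2.imwrite(f"pics/{n}0.png",arm.read_camera(n)); c=arm.get_calibration(n); print(n,c["K"],c["extrinsics"])
print(arm.sense())
E
```

```text
pics
scene [[372.72995528   0.         318.01556029]
 [  0.         372.72995528 194.88556917]
 [  0.           0.           1.        ]] [[-0.65251342  0.62117253 -0.4340172   0.96419126]
 [ 0.75764222  0.52398079 -0.38913031  0.44083266]
 [-0.01430038 -0.5827425  -0.81253103  1.00356145]
 [ 0.          0.          0.          1.        ]]
top [[451.44595789   0.         318.25337532]
 [  0.         451.44595789 205.64971544]
 [  0.           0.           1.        ]] [[-0.00993515 -0.98088429  0.1943381   0.22894164]
 [-0.99992616  0.01110562  0.00493425  0.01995486]
 [-0.00699817 -0.19427473 -0.9809222   1.45116471]
 [ 0.          0.          0.          1.        ]]
{'time_s': 0.1, 'joint_pos': array([ 9.36724210e-01,  3.81133013e-01,  1.29817097e+00,  1.16605477e-06,
        1.46364515e+00, -2.15305167e-01]), 'dq': array([ 0.00012619, -0.00117864, -0.00148779,  0.00081401, -0.00215111,
        0.00042948]), 'joint_torque': array([ 2.95108563e-03, -4.38651216e+01, -2.24910772e+01,  7.14483554e-02,
        3.42435949e-02, -7.99313852e-05]), 'position': array([0.22349183, 0.50225351, 0.23820189]), 'tool_rot': array([[-9.13590867e-01,  4.06633840e-01, -8.04556656e-04],
       [ 4.06634532e-01,  9.13590261e-01, -1.09212684e-03],
       [ 2.90939394e-04, -1.32491763e-03, -9.99999080e-01]]), 'ft_force': array([-0.42015024,  0.10083817,  0.97105983]), 'torque': array([-0.04933536, -0.02152061, -0.01041598]), 'grasp_force': 0.0, 'grip_width': 0.08799296353762778}
```

View pics/scene0.png

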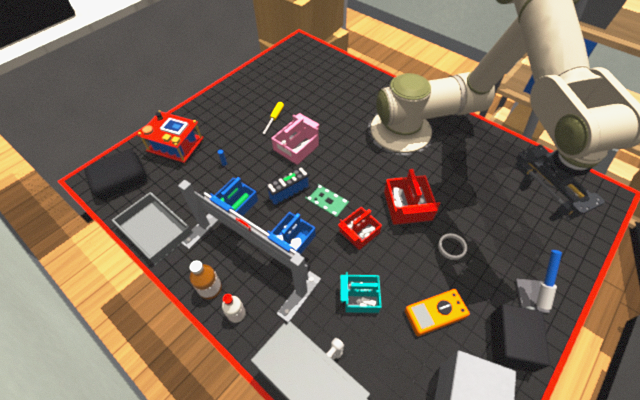

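View pics/top0.png

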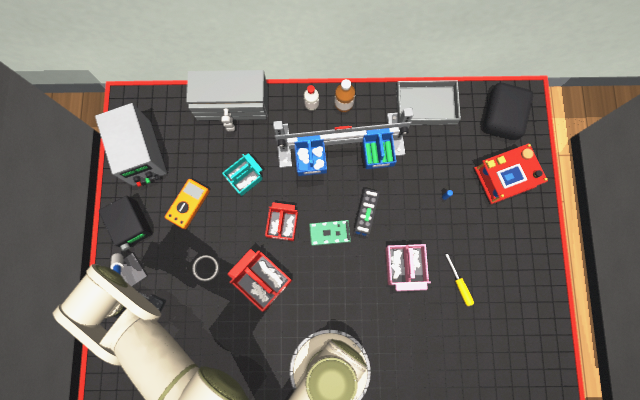

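Candidates: small red caddy, top (282,221) / scene (361,227); large red, top (259,279) / scene (412,197); pink, top (408,267); turquoise, top (242,174). The job's caddy is the small red one. The red label is at top (343,129), between the two blue caddies. Next, a close crop of both.

```bash
python3 - <<'E'
import cv2,numpy as np
s=cv2.imread("pics/scene0.png");t=cv2.imread("pics/top0.png")
f=lambda im,x,y,w,h,k:cv2.resize(im[y:y+h,x:x+w],None,fx=k,fy=k,interpolation=cv2.INTER_CUBIC)
a=np.hstack([f(t,257,196,50,50,6),f(s,333,200,55,50,6)])
cv2.imwrite("pics/c1.png",a)
b=np.vstack([f(t,268,95,150,85,5)]);cv2.imwrite("pics/c2.png",b)
cv2.imwrite("pics/c3.png",f(s,172,172,155,118,5))
E
```

```text
(no output)
```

View pics/c1.png

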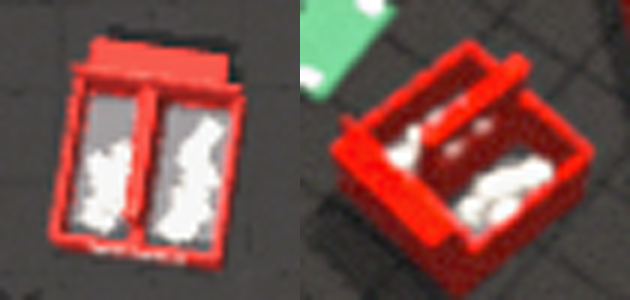

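View pics/c2.png

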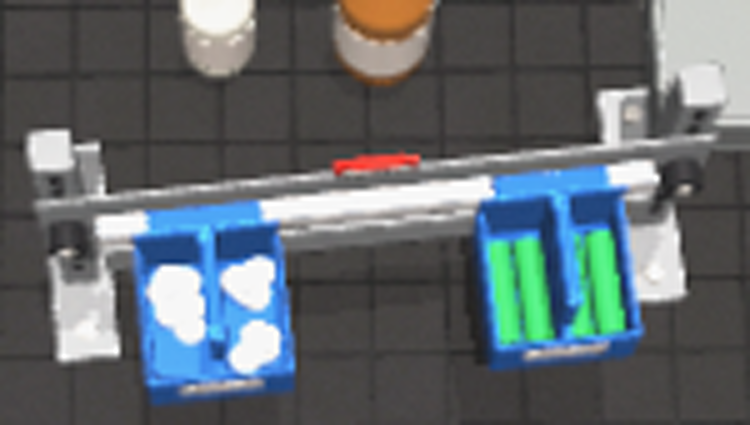

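View pics/c3.png

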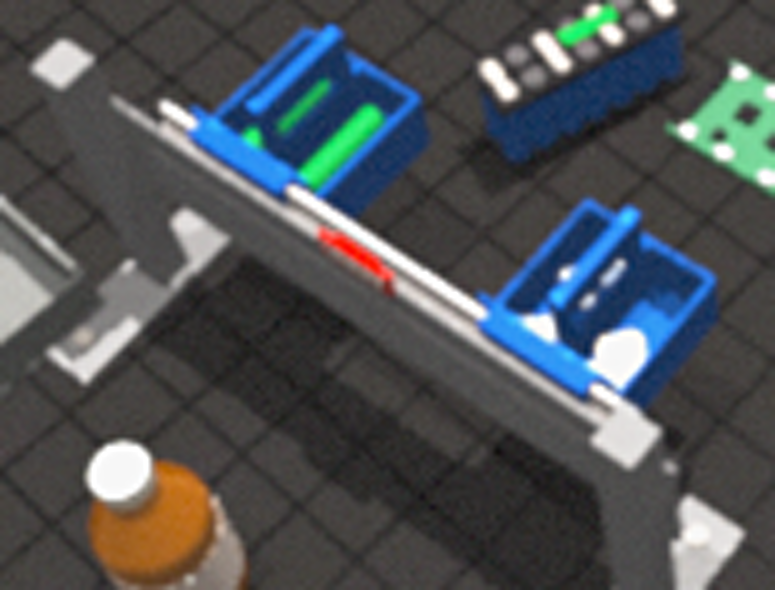

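```bash
cat > fit.py <<'E'
import cv2,numpy as np
from scipy.optimize import least_squares
from plant import arm
C={n:arm.get_calibration(n) for n in("scene","top")}
def proj(n,P):
    E=np.linalg.inv(C[n]["extrinsics"]);Q=np.atleast_2d(P)@E[:3,:3].T+E[:3,3]
    p=Q@C[n]["K"].T;return p[:,:2]/p[:,2:]
def pose(q,L):
    c,s=np.cos(q[2]),np.sin(q[2]);R=np.array([[c,-s,0],[s,c,0],[0,0,1]])
    return np.array(L)/1e3@R.T+[q[0],q[1],q[3] if len(q)>3 else 0]
def crop(u,v,x0,y0,k):return [x0+(u+.5)/k-.5,y0+(v+.5)/k-.5]
E
cat > m1.py <<'E'
from fit import *
T=lambda u,v:("top",crop(u,v,257,196,6)); S=lambda u,v:("scene",crop(u-300,v,333,200,6))
bin=[(T(92,38),(59.5,35,64)),(T(228,52),(59.5,-35,64)),(T(73,65),(45,44,64)),(T(243,88),(45,-44,64)),
(T(50,236),(-45,44,45)),(T(220,254),(-45,-44,45)),
(S(470,40),(-45,-44,45)),(S(593,153),(-45,44,45)),(S(332,150),(59.5,-35,64)),(S(440,243),(59.5,35,64))]
T2=lambda u,v:("top",crop(u,v,268,95,5)); S2=lambda u,v:("scene",crop(u,v,172,172,5))
rail=[(T2(97,217),(0,170,0)),(T2(655,165),(0,-170,0)),(T2(148,208),(11.5,140,4)),(T2(260,203),(11.5,70,4)),(T2(497,174),(11.5,-70,4)),(T2(607,167),(11.5,-140,4)),
(S2(163,103),(2,-170,0)),(S2(192,120),(11.5,-140,4)),(S2(285,195),(11.5,-70,4)),(S2(480,318),(11.5,70,4)),(S2(588,395),(11.5,140,4))]
for nm,d,q0 in(("bin",bin,[.5,.1,0]),("rail",rail,[.7,-.05,0,.165])):
    def r(q):
        W=pose(q,[l for _,l in d]);return np.concatenate([(proj(m[0],w)[0]-m[1]) for (m,_),w in zip(d,W)])
    s=least_squares(r,q0,loss="soft_l1");print(nm,s.x.round(4));print(r(s.x).reshape(-1,2).round(1).tolist())
for h in (0,10,20,30,40):print(h,proj("top",pose(s.x,[[19,0,h]])).round(1),proj("scene",pose(s.x,[[19,0,h]])).round(1))
print("label",T2(376,163),S2(355,260))
E
python3 m1.py
```

```text
bin [ 0.4527  0.1463 -0.1425]
[[-0.1, 0.2], [-0.7, 0.8], [-0.4, -0.1], [-1.0, -0.4], [-0.3, 0.4], [-0.9, 1.1], [-1.1, 0.1], [-0.7, -0.4], [-0.8, -0.2], [-2.0, 0.0]]
rail [ 0.695  -0.0485  0.0854  0.161 ]
[[-0.9, 3.9], [0.2, 3.8], [-1.5, 0.7], [-0.7, -0.5], [-1.6, 1.0], [-0.4, 0.2], [-0.4, -1.2], [-1.5, 1.8], [-1.8, -1.0], [-1.3, 0.7], [-1.7, -0.5]]
0 [[341.9 130.7]] [[244.4 225.2]]
10 [[342.  129.5]] [[243.7 223.2]]
20 [[342.2 128.3]] [[243.  221.2]]
30 [[342.3 127. ]] [[242.3 219.2]]
40 [[342.5 125.8]] [[241.6 217.1]]
label ('top', [342.8, 127.2]) ('scene', [242.6, 223.6])
```

```bash
sed -i 's/^rail=\[(T2(97.*(0,-170,0)),/rail=[/; ' m1.py; sed -n 6p m1.py|cut -c1-60; sed -n 7,8p m1.py|cut -c1-90; python3 m1.py
cat > go.py <<'E'
import sys,numpy as np
from scipy.spatial.transform import Rotation as Ro
from plant import arm
x,y,z,w=map(float,sys.argv[1:5])
s=arm.sense();R=s["tool_rot"];d=np.array([x,y,z])-s["position"]
T=np.array([[-np.cos(w),-np.sin(w),0],[-np.sin(w),np.cos(w),0],[0,0,-1]])
print("t",round(s["time_s"],2),"pos",s["position"].round(4),"F",s["ft_force"].round(2),"grip",s["grip_width"].round(4),s["grasp_force"].round(1))
print("rot first",Ro.from_matrix(R.T@T).as_rotvec().round(4),"then dp",(T.T@d).round(4),"| dp unrotated",(R.T@d).round(4))
E
python3 go.py .4527 .1463 .2 -.1425
```

```text
T2=lambda u,v:("top",crop(u,v,268,95,5)); S2=lambda u,v:("sc
rail=[(T2(148,208),(11.5,140,4)),(T2(260,203),(11.5,70,4)),(T2(497,174),(11.5,-70,4)),(T2(
(S2(163,103),(2,-170,0)),(S2(192,120),(11.5,-140,4)),(S2(285,195),(11.5,-70,4)),(S2(480,31
bin [ 0.4527  0.1463 -0.1425]
[[-0.1, 0.2], [-0.7, 0.8], [-0.4, -0.1], [-1.0, -0.4], [-0.3, 0.4], [-0.9, 1.1], [-1.1, 0.1], [-0.7, -0.4], [-0.8, -0.2], [-2.0, 0.0]]
rail [ 0.6938 -0.0486  0.0871  0.1596]
[[-1.5, 1.3], [-0.6, 0.1], [-1.7, 1.5], [-0.5, 0.7], [-0.0, -1.1], [-1.1, 1.9], [-1.4, -0.9], [-0.9, 0.6], [-1.2, -0.6]]
0 [[341.8 131.2]] [[244.8 225.2]]
10 [[342. 130.]] [[244.2 223.2]]
20 [[342.1 128.8]] [[243.5 221.2]]
30 [[342.3 127.6]] [[242.8 219.2]]
40 [[342.4 126.3]] [[242.1 217.1]]
label ('top', [342.8, 127.2]) ('scene', [242.6, 223.6])Traceback (most recent call last):
  File "go.py", line 7, in <module>
    print("t",round(s["time_s"],2),"pos",s["position"].round(4),"F",s["ft_force"].round(2),"grip",s["grip_width"].round(4),s["grasp_force"].round(1))
                                                                                                  ^^^^^^^^^^^^^^^^^^^^^
AttributeError: 'float' object has no attribute 'round'
```

Request:
{"name": "jog_arm", "arguments": {
  "plan": [
    {"dp": [0, 0, 0], "delta_rot": [0, 0, -0.138], "jaw": 1},
    {"dp": [0, 0, 0], "delta_rot": [0, 0, -0.138], "jaw": 1}
  ]
}}

```text
time_s: 0.35
position: [0.2236, 0.5023, 0.2384]
tool_rot: [[-0.99, 0.138, -0.001], [0.138, 0.99, -0.001], [0.0, -0.001, -1.0]]
ft_force: [-0.0, -0.1, 0.3]
grip_width: 0.0881
grasp_force: 0.0
```

```bash
python3 go.py .4527 .1463 .2 -.1425
```

```text
Traceback (most recent call last):
  File "go.py", line 7, in <module>
    print("t",round(s["time_s"],2),"pos",s["position"].round(4),"F",s["ft_force"].round(2),"grip",s["grip_width"].round(4),s["grasp_force"].round(1))
                                                                                                  ^^^^^^^^^^^^^^^^^^^^^
AttributeError: 'float' object has no attribute 'round'
```

```bash
sed -i 's/s\["grip_width"\].round(4),s\["grasp_force"\].round(1)/round(s["grip_width"],4),round(s["grasp_force"],1)/' go.py; python3 go.py .4527 .1463 .18 -.1425
```

```text
t 0.35 pos [0.2236 0.5023 0.2384] F [-0.02 -0.13  0.34] grip 0.0881 0.0
rot first [-0.0008 -0.0004  0.0042] then dp [-0.2774 -0.3199  0.0584] | dp unrotated [-0.276  -0.321   0.0585]
```

Request:
{"name": "jog_arm", "arguments": {
  "plan": [
    {"dp": [-0.028, -0.032, 0], "delta_rot": [0, 0, 0.004], "jaw": 1},
    {"dp": [-0.028, -0.032, 0], "delta_rot": [0, 0, 0], "jaw": 1},
    {"dp": [-0.028, -0.032, 0], "delta_rot": [0, 0, 0], "jaw": 1},
    {"dp": [-0.028, -0.032, 0], "delta_rot": [0, 0, 0], "jaw": 1},
    {"dp": [-0.028, -0.032, 0], "delta_rot": [0, 0, 0], "jaw": 1}
  ]
}}

```text
time_s: 0.98
position: [0.3393, 0.3225, 0.2386]
tool_rot: [[-0.989, 0.146, -0.0], [0.146, 0.989, -0.0], [0.0, -0.0, -1.0]]
ft_force: [1.4, 0.2, -0.7]
grip_width: 0.0879
grasp_force: 0.0
```

Request:
{"name": "jog_arm", "arguments": {
  "plan": [
    {"dp": [-0.028, -0.032, 0], "delta_rot": [0, 0, 0], "jaw": 1},
    {"dp": [-0.028, -0.032, 0], "delta_rot": [0, 0, 0], "jaw": 1},
    {"dp": [-0.028, -0.032, 0], "delta_rot": [0, 0, 0], "jaw": 1},
    {"dp": [-0.028, -0.032, 0.02], "delta_rot": [0, 0, 0], "jaw": 1},
    {"dp": [-0.026, -0.032, 0.03], "delta_rot": [0, 0, 0], "jaw": 0.7}
  ]
}}

```text
time_s: 1.6
position: [0.4529, 0.1441, 0.1885]
tool_rot: [[-0.989, 0.146, 0.002], [0.146, 0.989, 0.0], [-0.002, 0.0, -1.0]]
ft_force: [1.0, 0.8, -0.8]
grip_width: 0.0804
grasp_force: 0.0
```

```bash
python3 go.py .4527 .1463 .056 -.1425
```

```text
t 1.6 pos [0.4529 0.1441 0.1885] F [ 1.01  0.82 -0.83] grip 0.0804 0.0
rot first [ 0.0004  0.0017 -0.0044] then dp [0.0005 0.0022 0.1325] | dp unrotated [0.0008 0.0021 0.1325]
```

Request:
{"name": "jog_arm", "arguments": {
  "plan": [
    {"dp": [0, 0.002, 0.04], "delta_rot": [0, 0, -0.004], "jaw": 0.6},
    {"dp": [0, 0, 0.04], "delta_rot": [0, 0, 0], "jaw": 0.5},
    {"dp": [0, 0, 0.03], "delta_rot": [0, 0, 0], "jaw": 0.5},
    {"dp": [0, 0, 0.022], "delta_rot": [0, 0, 0], "jaw": 0.5},
    {"dp": [0, 0, 0], "delta_rot": [0, 0, 0], "jaw": 0.4}
  ]
}}

```text
time_s: 2.22
position: [0.4515, 0.1472, 0.0556]
tool_rot: [[-0.99, 0.142, -0.003], [0.142, 0.99, -0.0], [0.003, -0.001, -1.0]]
ft_force: [0.9, 0.5, 0.3]
grip_width: 0.0364
grasp_force: 0.0
```

```bash
python3 go.py .4527 .1463 .056 -.1425; python3 - <<'E'
from plant import arm
import cv2,numpy as np
f=lambda im,x,y,w,h,k:cv2.resize(im[y:y+h,x:x+w],None,fx=k,fy=k,interpolation=cv2.INTER_CUBIC)
cv2.imwrite("pics/g1.png",np.hstack([f(arm.read_camera("top"),242,180,80,80,5),f(arm.read_camera("scene"),320,180,80,80,5)]))
E
```

```text
t 2.23 pos [0.4515 0.1472 0.0556] F [0.93 0.51 0.3 ] grip 0.0364 0.0
rot first [-0.0007 -0.0034 -0.0004] then dp [-0.0013 -0.0007 -0.0004] | dp unrotated [-0.0013 -0.0007 -0.0004]
```

View pics/g1.png

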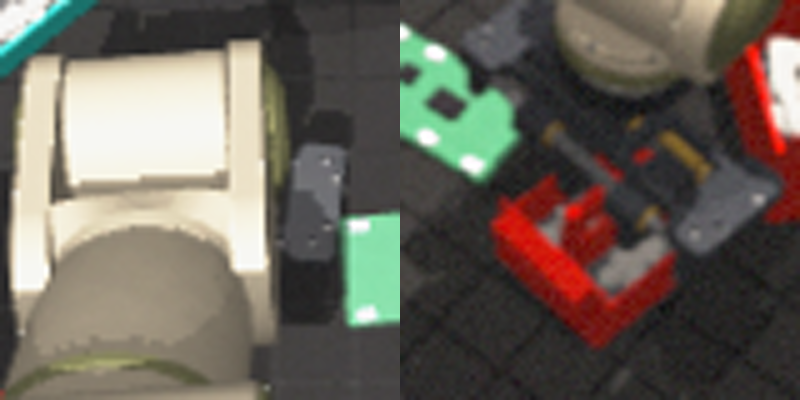

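The scene crop shows the fingers on both sides of the handle, around (615,175) in the crop. The caddy is undisturbed, so I close and lift.

Request:
{"name": "jog_arm", "arguments": {
  "plan": [
    {"dp": [-0.001, -0.001, 0], "delta_rot": [0, -0.003, 0], "jaw": 0.15},
    {"dp": [0, 0, 0], "delta_rot": [0, 0, 0], "jaw": 0},
    {"dp": [0, 0, 0], "delta_rot": [0, 0, 0], "jaw": 0},
    {"dp": [0, 0, 0], "delta_rot": [0, 0, 0], "jaw": 0},
    {"dp": [0, 0, 0], "delta_rot": [0, 0, 0], "jaw": 0}
  ],
  "squeeze": 40
}}

```text
time_s: 2.95
position: [0.4532, 0.1464, 0.0569]
tool_rot: [[-0.99, 0.142, 0.003], [0.142, 0.99, -0.0], [-0.003, 0.0, -1.0]]
ft_force: [-0.3, 3.3, 3.1]
grip_width: 0.0085
grasp_force: 40.0
```

Request:
{"name": "jog_arm", "arguments": {
  "plan": [
    {"dp": [0, 0, -0.01], "delta_rot": [0, 0, 0], "jaw": 0},
    {"dp": [0, 0, -0.03], "delta_rot": [0, 0, 0], "jaw": 0},
    {"dp": [0, 0, -0.05], "delta_rot": [0, 0, 0], "jaw": 0},
    {"dp": [0, 0, -0.06], "delta_rot": [0, 0, 0], "jaw": 0},
    {"dp": [0, 0, -0.05], "delta_rot": [0, 0, 0], "jaw": 0}
  ]
}}

```text
time_s: 3.58
position: [0.452, 0.146, 0.2592]
tool_rot: [[-0.99, 0.142, 0.003], [0.142, 0.99, -0.001], [-0.004, -0.0, -1.0]]
ft_force: [1.5, 0.9, -3.9]
grip_width: 0.0089
grasp_force: 40.0
```

```bash
python3 go.py .52 .05 .265 .0871
```

```text
t 3.58 pos [0.452  0.146  0.2592] F [ 1.49  0.91 -3.95] grip 0.0089 40.0
rot first [-0.0008  0.0035 -0.2301] then dp [-0.0594 -0.1016 -0.0058] | dp unrotated [-0.0811 -0.0853 -0.0054]
```

Request:
{"name": "jog_arm", "arguments": {
  "plan": [
    {"dp": [0, 0, -0.006], "delta_rot": [0, 0, -0.08], "jaw": 0},
    {"dp": [0, 0, 0], "delta_rot": [0, 0, -0.08], "jaw": 0},
    {"dp": [0, 0, 0], "delta_rot": [0, 0.003, -0.07], "jaw": 0},
    {"dp": [-0.02, -0.03, 0], "delta_rot": [0, 0, 0], "jaw": 0},
    {"dp": [-0.02, -0.03, 0], "delta_rot": [0, 0, 0], "jaw": 0}
  ]
}}

```text
time_s: 4.2
position: [0.4975, 0.0892, 0.263]
tool_rot: [[-0.996, -0.088, -0.001], [-0.088, 0.996, -0.001], [0.001, -0.001, -1.0]]
ft_force: [0.0, 0.4, -4.1]
grip_width: 0.0085
grasp_force: 40.0
```

```bash
python3 go.py .601 -.0567 .265 .0871
```

```text
t 4.2 pos [0.4975 0.0892 0.263 ] F [ 0.02  0.38 -4.14] grip 0.0085 40.0
rot first [-0.0009 -0.001   0.0008] then dp [-0.0904 -0.1544 -0.002 ] | dp unrotated [-0.0903 -0.1545 -0.002 ]
```

Request:
{"name": "jog_arm", "arguments": {
  "plan": [
    {"dp": [-0.018, -0.032, 0], "delta_rot": [0, 0, 0], "jaw": 0},
    {"dp": [-0.02, -0.034, 0], "delta_rot": [0, 0, 0], "jaw": 0},
    {"dp": [-0.02, -0.034, 0], "delta_rot": [0, 0, 0], "jaw": 0},
    {"dp": [-0.02, -0.034, 0], "delta_rot": [0, 0, 0], "jaw": 0},
    {"dp": [-0.012, -0.02, 0], "delta_rot": [0, 0, 0], "jaw": 0}
  ]
}}

```text
time_s: 4.82
position: [0.6009, -0.0573, 0.2624]
tool_rot: [[-0.996, -0.086, -0.002], [-0.086, 0.996, -0.001], [0.002, -0.0, -1.0]]
ft_force: [-0.7, 0.3, -3.4]
grip_width: 0.0085
grasp_force: 40.0
```

Request:
{"name": "jog_arm", "arguments": {
  "plan": [
    {"dp": [0, 0, 0], "delta_rot": [0, 0, 0], "jaw": 0},
    {"dp": [0, 0, 0], "delta_rot": [0, 0, 0], "jaw": 0}
  ]
}}

```text
time_s: 5.08
position: [0.6001, -0.0551, 0.2628]
tool_rot: [[-0.996, -0.087, -0.001], [-0.087, 0.996, -0.0], [0.001, -0.0, -1.0]]
ft_force: [0.3, 0.2, -2.4]
grip_width: 0.0085
grasp_force: 40.0
```

```bash
python3 go.py .601 -.0567 .265 .0871;  python3 - <<'E'
from plant import arm
import cv2,numpy as np
f=lambda im,x,y,w,h,k:cv2.resize(im[y:y+h,x:x+w],None,fx=k,fy=k,interpolation=cv2.INTER_CUBIC)
arm.read_camera("top")
cv2.imwrite("pics/h1.png",f(arm.read_camera("scene"),180,150,155,118,5))
E
```

```text
t 5.08 pos [ 0.6001 -0.0551  0.2628] F [ 0.3   0.16 -2.43] grip 0.0085 40.0
rot first [-0.0002 -0.0011  0.0003] then dp [-0.0008 -0.0016 -0.0022] | dp unrotated [-0.0008 -0.0016 -0.0022]
```

View pics/h1.png

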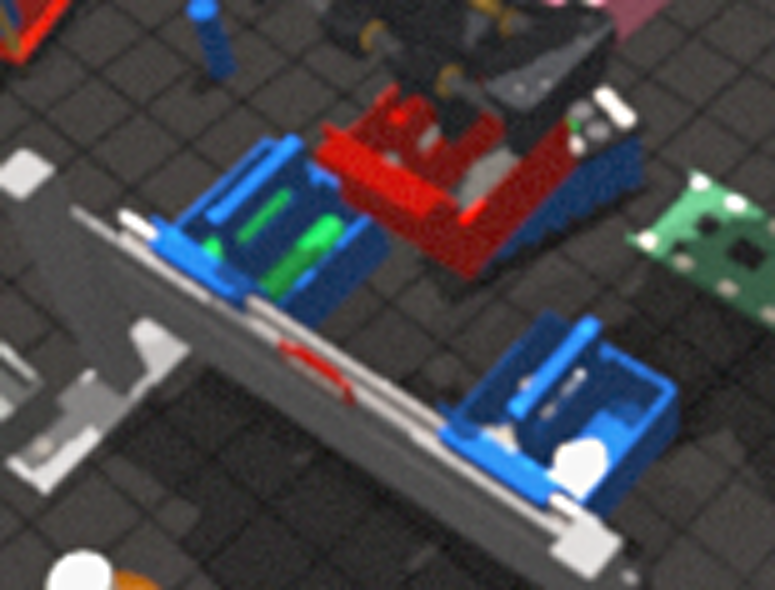

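```bash
python3 - <<'E'
from fit import *
p=arm.sense()["position"]
W=pose([p[0],p[1],.0871,p[2]-.057],[(59.5,-35,64),(59.5,35,64),(45,44,0),(45,-44,64)])
print(proj("scene",W).round(1).tolist(),[np.round(crop(*c,180,150,5),1).tolist() for c in((318,152),(436,215),(470,280),(325,125))])
E
python3 go.py .631 -.0541 .1836 .0871
```

```text
[[241.7, 180.7], [263.0, 193.8], [272.6, 206.2], [243.0, 175.4]] [[243.2, 180.0], [266.8, 192.6], [273.6, 205.6], [244.6, 174.6]]
t 5.17 pos [ 0.6001 -0.0549  0.2631] F [-0.39  0.58 -4.13] grip 0.0087 40.0
rot first [-0.0005 -0.0004  0.0009] then dp [-0.0308 -0.0019  0.0795] | dp unrotated [-0.0309 -0.0019  0.0795]
```

Request:
{"name": "jog_arm", "arguments": {
  "plan": [
    {"dp": [-0.017, -0.001, 0], "delta_rot": [0, 0, 0], "jaw": 0},
    {"dp": [-0.017, -0.001, 0.01], "delta_rot": [0, 0, 0], "jaw": 0},
    {"dp": [0, 0, 0.03], "delta_rot": [0, 0, 0], "jaw": 0},
    {"dp": [0, 0, 0.03], "delta_rot": [0, 0, 0], "jaw": 0},
    {"dp": [0, 0, 0.015], "delta_rot": [0, 0, 0], "jaw": 0}
  ]
}}

```text
time_s: 5.8
position: [0.6343, -0.0542, 0.1756]
tool_rot: [[-0.996, -0.088, -0.003], [-0.088, 0.996, 0.0], [0.003, 0.001, -1.0]]
ft_force: [-0.1, 0.4, -2.9]
grip_width: 0.0082
grasp_force: 40.0
```

Request:
{"name": "jog_arm", "arguments": {
  "plan": [
    {"dp": [0, 0, 0], "delta_rot": [0, 0, 0], "jaw": 0},
    {"dp": [0, 0, 0], "delta_rot": [0, 0, 0], "jaw": 0}
  ]
}}

```text
time_s: 6.05
position: [0.6353, -0.0547, 0.1791]
tool_rot: [[-0.996, -0.087, 0.002], [-0.087, 0.996, -0.001], [-0.002, -0.001, -1.0]]
ft_force: [0.4, -0.1, -3.6]
grip_width: 0.0088
grasp_force: 40.0
```

```bash
python3 go.py .646 -.0528 .1726 .0871;  python3 - <<'E'
from fit import *
f=lambda im,x,y,w,h,k:cv2.resize(im[y:y+h,x:x+w],None,fx=k,fy=k,interpolation=cv2.INTER_CUBIC)
cv2.imwrite("pics/h2.png",f(arm.read_camera("scene"),195,165,110,85,7))
E
```

```text
t 6.05 pos [ 0.6353 -0.0547  0.1791] F [ 0.37 -0.13 -3.56] grip 0.0088 40.0
rot first [-0.0014  0.0019  0.0002] then dp [-0.0109  0.001   0.0065] | dp unrotated [-0.0108  0.001   0.0065]
```

View pics/h2.png

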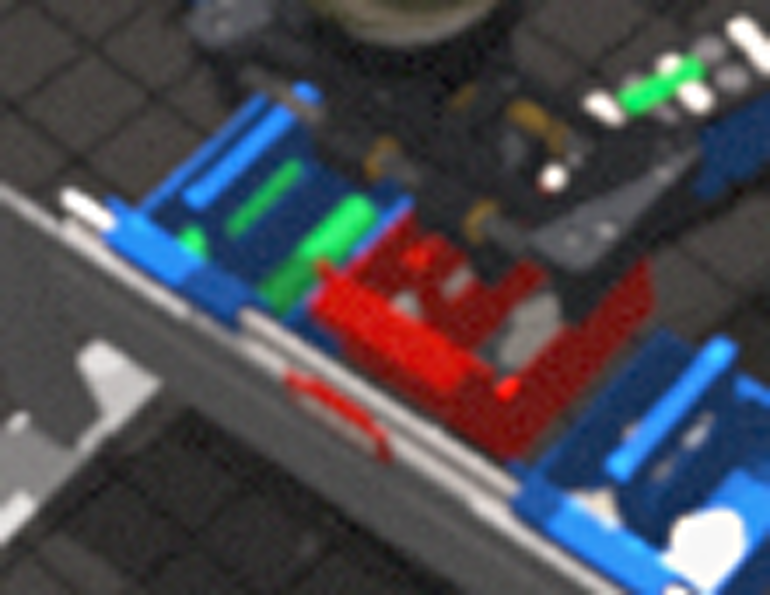

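The caddy is upright in the bay: its lip runs from (315,300) to (465,385) in the crop, just in front of and above the louvre, with gaps to both blue caddies. Next I ease it towards the rest bar while watching Fx.

Request:
{"name": "jog_arm", "arguments": {
  "plan": [
    {"dp": [-0.003, 0.001, 0.003], "delta_rot": [0, 0, 0], "jaw": 0},
    {"dp": [-0.003, 0, 0.002], "delta_rot": [0, 0, 0], "jaw": 0},
    {"dp": [-0.002, 0, 0], "delta_rot": [0, 0, 0], "jaw": 0},
    {"dp": [0, 0, 0], "delta_rot": [0, 0, 0], "jaw": 0}
  ]
}}

```text
time_s: 6.6
position: [0.6428, -0.053, 0.1728]
tool_rot: [[-0.996, -0.087, -0.0], [-0.087, 0.996, -0.001], [0.0, -0.001, -1.0]]
ft_force: [0.2, -0.2, -3.3]
grip_width: 0.0089
grasp_force: 40.0
```

Request:
{"name": "jog_arm", "arguments": {
  "plan": [
    {"dp": [-0.0015, 0, 0], "delta_rot": [0, 0, 0], "jaw": 0},
    {"dp": [0, 0, 0], "delta_rot": [0, 0, 0], "jaw": 0}
  ]
}}

```text
time_s: 6.85
position: [0.6442, -0.0529, 0.1729]
tool_rot: [[-0.996, -0.087, 0.0], [-0.087, 0.996, -0.001], [-0.0, -0.001, -1.0]]
ft_force: [-0.1, 0.5, -3.5]
grip_width: 0.0084
grasp_force: 40.0
```

Request:
{"name": "jog_arm", "arguments": {
  "plan": [
    {"dp": [-0.0015, 0, 0], "delta_rot": [0, 0, 0], "jaw": 0},
    {"dp": [0, 0, 0], "delta_rot": [0, 0, 0], "jaw": 0}
  ]
}}

```text
time_s: 7.1
position: [0.6457, -0.0528, 0.1728]
tool_rot: [[-0.996, -0.087, 0.0], [-0.087, 0.996, -0.001], [0.0, -0.001, -1.0]]
ft_force: [0.2, 0.4, -3.2]
grip_width: 0.0085
grasp_force: 40.0
```

Request:
{"name": "jog_arm", "arguments": {
  "plan": [
    {"dp": [-0.001, 0, 0], "delta_rot": [0, 0, 0], "jaw": 0},
    {"dp": [0, 0, 0], "delta_rot": [0, 0, 0], "jaw": 0}
  ]
}}

```text
time_s: 7.35
position: [0.6466, -0.0526, 0.1729]
tool_rot: [[-0.996, -0.087, 0.0], [-0.087, 0.996, -0.001], [0.0, -0.001, -1.0]]
ft_force: [-0.3, 0.0, -4.0]
grip_width: 0.0083
grasp_force: 40.0
```

Request:
{"name": "jog_arm", "arguments": {
  "plan": [
    {"dp": [-0.001, 0, 0], "delta_rot": [0, 0, 0], "jaw": 0},
    {"dp": [0, 0, 0], "delta_rot": [0, 0, 0], "jaw": 0}
  ]
}}

```text
time_s: 7.6
position: [0.6476, -0.0526, 0.1728]
tool_rot: [[-0.996, -0.087, -0.0], [-0.087, 0.996, -0.001], [0.0, -0.001, -1.0]]
ft_force: [-0.3, -0.3, -3.6]
grip_width: 0.0089
grasp_force: 40.0
```

Request:
{"name": "jog_arm", "arguments": {
  "plan": [
    {"dp": [-0.001, 0, 0], "delta_rot": [0, 0, 0], "jaw": 0},
    {"dp": [0, 0, 0], "delta_rot": [0, 0, 0], "jaw": 0}
  ]
}}

```text
time_s: 7.85
position: [0.6486, -0.0525, 0.1729]
tool_rot: [[-0.996, -0.087, 0.0], [-0.087, 0.996, -0.001], [0.0, -0.001, -1.0]]
ft_force: [0.3, 0.8, -3.6]
grip_width: 0.0083
grasp_force: 40.0
```

Request:
{"name": "jog_arm", "arguments": {
  "plan": [
    {"dp": [-0.001, 0, 0], "delta_rot": [0, 0, 0], "jaw": 0},
    {"dp": [0, 0, 0], "delta_rot": [0, 0, 0], "jaw": 0}
  ]
}}

```text
time_s: 8.1
position: [0.6496, -0.0524, 0.1728]
tool_rot: [[-0.996, -0.087, -0.0], [-0.087, 0.996, -0.001], [0.0, -0.001, -1.0]]
ft_force: [0.9, 0.1, -3.8]
grip_width: 0.0086
grasp_force: 40.0
```

Request:
{"name": "jog_arm", "arguments": {
  "plan": [
    {"dp": [-0.001, 0, 0], "delta_rot": [0, 0, 0], "jaw": 0},
    {"dp": [0, 0, 0], "delta_rot": [0, 0, 0], "jaw": 0}
  ]
}}

```text
time_s: 8.35
position: [0.6506, -0.0523, 0.1729]
tool_rot: [[-0.996, -0.087, -0.0], [-0.087, 0.996, -0.001], [0.0, -0.001, -1.0]]
ft_force: [-0.1, 0.8, -3.5]
grip_width: 0.0085
grasp_force: 40.0
```

```bash
python3 go.py .646 -.0528 .1726 .0871; python3 - <<'E'
from fit import *
print(arm.sense()["torque"].round(3))
f=lambda im,x,y,w,h,k:cv2.resize(im[y:y+h,x:x+w],None,fx=k,fy=k,interpolation=cv2.INTER_CUBIC)
cv2.imwrite("pics/h3.png",f(arm.read_camera("scene"),205,185,80,60,10))
E
```

```text
t 8.35 pos [ 0.6506 -0.0523  0.1729] F [-0.09  0.81 -3.54] grip 0.0085 40.0
rot first [-0.0006 -0.0001  0.0001] then dp [ 0.0046 -0.0001  0.0003] | dp unrotated [ 0.0046 -0.0001  0.0003]
[ 0.045 -0.036  0.004]
```

View pics/h3.png

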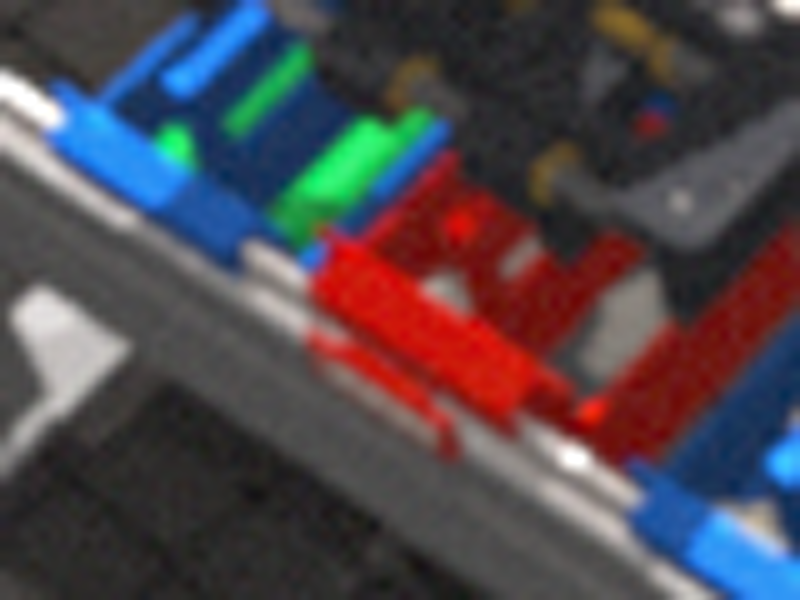

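The red lip, from (310,270) to (520,420) in the crop, is now above the louvre line, centred between the blue lips. There is no contact force yet, so I keep easing in.

Request:
{"name": "jog_arm", "arguments": {
  "plan": [
    {"dp": [-0.001, 0, 0], "delta_rot": [0, 0, 0], "jaw": 0},
    {"dp": [0, 0, 0], "delta_rot": [0, 0, 0], "jaw": 0}
  ]
}}

```text
time_s: 8.65
position: [0.6516, -0.0522, 0.1728]
tool_rot: [[-0.996, -0.087, -0.0], [-0.087, 0.996, -0.001], [0.0, -0.001, -1.0]]
ft_force: [-0.3, 1.1, -3.5]
grip_width: 0.0085
grasp_force: 40.0
```

Request:
{"name": "jog_arm", "arguments": {
  "plan": [
    {"dp": [-0.001, 0, 0], "delta_rot": [0, 0, 0], "jaw": 0},
    {"dp": [0, 0, 0], "delta_rot": [0, 0, 0], "jaw": 0}
  ]
}}

```text
time_s: 8.9
position: [0.6523, -0.0522, 0.1729]
tool_rot: [[-0.996, -0.087, -0.001], [-0.087, 0.996, -0.001], [0.001, -0.001, -1.0]]
ft_force: [-3.3, -1.2, -1.5]
grip_width: 0.0088
grasp_force: 40.0
```

```bash
cat > m2.py <<'E'
exec(open("m1.py").read().split("for nm")[0])
# separate top-only fits, and scene marks at visible lower edge z=1
rail=[(m,(l[0],l[1],1) if m[0]=="scene" and l[2]==4 else l) for m,l in rail]
def fit(d,q0,h=None):
    def r(q):
        qq=list(q)+([h] if h is not None else [])
        W=pose(qq,[l for _,l in d]);return np.concatenate([(proj(m[0],w)[0]-m[1]) for (m,_),w in zip(d,W)])
    s=least_squares(r,q0,loss="soft_l1");return s.x.round(4)
print("rail all",fit(rail,[.7,-.05,0,.165]))
top=lambda d:[x for x in d if x[0][0]=="top"]
print("bin top",fit(top(bin),[.5,.1,0]))
for h in(.155,.16,.165):print(h,fit(top(rail),[.7,-.05,0],h))
E
python3 m2.py
```

```text
rail all [ 0.6933 -0.0487  0.0877  0.1612]
bin top [ 0.4538  0.1444 -0.1349]
0.155 [ 0.6984 -0.052   0.0875]
0.16 [ 0.6965 -0.0518  0.0875]
0.165 [ 0.6947 -0.0516  0.0875]
```

```bash
python3 - <<'E'
from fit import *
for i in range(4):
    s=arm.sense();print(s["ft_force"].round(2),s["torque"].round(3),s["position"].round(4)); arm.read_camera("scene")
E
```

```text
[-3.33 -1.19 -1.52] [-0.121  0.592  0.043] [ 0.6523 -0.0522  0.1729]
[-3.84  0.   -1.11] [-0.122  0.601  0.086] [ 0.6523 -0.0522  0.1729]
[-3.64 -0.93 -1.39] [-0.161  0.637  0.103] [ 0.6523 -0.0522  0.1729]
[-3.27 -0.93 -1.85] [-0.113  0.694  0.086] [ 0.6523 -0.0522  0.1729]
```

Request:
{"name": "jog_arm", "arguments": {
  "plan": [
    {"dp": [0.003, 0, 0], "delta_rot": [0, 0, 0], "jaw": 0},
    {"dp": [0, 0, 0], "delta_rot": [0, 0, 0], "jaw": 0}
  ]
}}

```text
time_s: 9.35
position: [0.6497, -0.0523, 0.1729]
tool_rot: [[-0.996, -0.087, 0.001], [-0.087, 0.996, -0.0], [-0.001, -0.0, -1.0]]
ft_force: [0.6, 0.2, -3.5]
grip_width: 0.0083
grasp_force: 40.0
```

```bash
python3 - <<'E'
from fit import *
for i in range(4):
    s=arm.sense();print(s["ft_force"].round(2),s["torque"].round(3),s["position"].round(4)); arm.read_camera("scene")
E
```

```text
[ 0.59  0.22 -3.52] [ 0.012 -0.018  0.011] [ 0.6497 -0.0523  0.1729]
[ 0.43 -0.15 -3.17] [ 0.047 -0.021 -0.013] [ 0.6498 -0.0523  0.1729]
[ 1.31  0.68 -4.6 ] [0.101 0.014 0.018] [ 0.6498 -0.0523  0.1729]
[-0.16  0.27 -3.61] [0.056 0.014 0.018] [ 0.6498 -0.0523  0.1729]
```

The contact can only be the rest bar, because the back wall can't pass the louvre. That puts the hanging position at TCP x ≈ 0.651, and I lower in small steps.

Request:
{"name": "jog_arm", "arguments": {
  "plan": [
    {"dp": [-0.0012, 0, 0], "delta_rot": [0, 0, 0], "jaw": 0},
    {"dp": [0, 0, 0.004], "delta_rot": [0, 0, 0], "jaw": 0},
    {"dp": [0, 0, 0], "delta_rot": [0, 0, 0], "jaw": 0}
  ]
}}

```text
time_s: 9.93
position: [0.6506, -0.0523, 0.1683]
tool_rot: [[-0.996, -0.087, -0.001], [-0.087, 0.996, -0.0], [0.001, -0.0, -1.0]]
ft_force: [0.4, -0.4, -3.6]
grip_width: 0.0084
grasp_force: 40.0
```

Request:
{"name": "jog_arm", "arguments": {
  "plan": [
    {"dp": [0, 0, 0.002], "delta_rot": [0, 0, 0], "jaw": 0},
    {"dp": [0, 0, 0], "delta_rot": [0, 0, 0], "jaw": 0}
  ]
}}

```text
time_s: 10.18
position: [0.6507, -0.0523, 0.1667]
tool_rot: [[-0.996, -0.087, -0.0], [-0.087, 0.996, -0.0], [0.0, -0.0, -1.0]]
ft_force: [0.4, -0.3, -3.0]
grip_width: 0.0084
grasp_force: 40.0
```

Request:
{"name": "jog_arm", "arguments": {
  "plan": [
    {"dp": [0, 0, 0.002], "delta_rot": [0, 0, 0], "jaw": 0},
    {"dp": [0, 0, 0], "delta_rot": [0, 0, 0], "jaw": 0}
  ]
}}

```text
time_s: 10.42
position: [0.6507, -0.0523, 0.1647]
tool_rot: [[-0.996, -0.087, -0.0], [-0.087, 0.996, -0.001], [0.0, -0.0, -1.0]]
ft_force: [-1.6, -0.9, -4.0]
grip_width: 0.0084
grasp_force: 40.0
```

Request:
{"name": "jog_arm", "arguments": {
  "plan": [
    {"dp": [0.0002, 0, 0.0015], "delta_rot": [0, 0, 0], "jaw": 0},
    {"dp": [0, 0, 0], "delta_rot": [0, 0, 0], "jaw": 0}
  ]
}}

```text
time_s: 10.68
position: [0.6505, -0.0523, 0.1632]
tool_rot: [[-0.996, -0.087, -0.0], [-0.087, 0.996, -0.001], [0.0, -0.0, -1.0]]
ft_force: [-0.6, 0.4, -5.0]
grip_width: 0.0087
grasp_force: 40.0
```

Request:
{"name": "jog_arm", "arguments": {
  "plan": [
    {"dp": [0, 0, 0.0015], "delta_rot": [0, 0, 0], "jaw": 0},
    {"dp": [0, 0, 0], "delta_rot": [0, 0, 0], "jaw": 0}
  ]
}}

```text
time_s: 10.92
position: [0.6505, -0.0523, 0.1617]
tool_rot: [[-0.996, -0.087, -0.0], [-0.087, 0.996, -0.001], [0.0, -0.0, -1.0]]
ft_force: [-0.4, -0.5, -3.6]
grip_width: 0.0085
grasp_force: 40.0
```

Request:
{"name": "jog_arm", "arguments": {
  "plan": [
    {"dp": [0, 0, 0.0015], "delta_rot": [0, 0, 0], "jaw": 0},
    {"dp": [0, 0, 0], "delta_rot": [0, 0, 0], "jaw": 0}
  ]
}}

```text
time_s: 11.18
position: [0.6505, -0.0523, 0.1602]
tool_rot: [[-0.996, -0.087, -0.0], [-0.087, 0.996, -0.001], [0.0, -0.0, -1.0]]
ft_force: [0.7, 0.0, -2.9]
grip_width: 0.0083
grasp_force: 40.0
```

Request:
{"name": "jog_arm", "arguments": {
  "plan": [
    {"dp": [0, 0, 0.0015], "delta_rot": [0, 0, 0], "jaw": 0},
    {"dp": [0, 0, 0], "delta_rot": [0, 0, 0], "jaw": 0}
  ]
}}

```text
time_s: 11.42
position: [0.6505, -0.0523, 0.1587]
tool_rot: [[-0.996, -0.087, -0.0], [-0.087, 0.996, -0.0], [0.0, -0.0, -1.0]]
ft_force: [-0.1, -0.9, -3.3]
grip_width: 0.0088
grasp_force: 40.0
```

Request:
{"name": "jog_arm", "arguments": {
  "plan": [
    {"dp": [0, 0, 0.001], "delta_rot": [0, 0, 0], "jaw": 0},
    {"dp": [0, 0, 0], "delta_rot": [0, 0, 0], "jaw": 0}
  ]
}}

```text
time_s: 11.68
position: [0.6505, -0.0523, 0.1578]
tool_rot: [[-0.996, -0.087, -0.0], [-0.087, 0.996, -0.001], [0.0, -0.001, -1.0]]
ft_force: [-0.2, 0.4, -4.0]
grip_width: 0.0083
grasp_force: 40.0
```

Request:
{"name": "jog_arm", "arguments": {
  "plan": [
    {"dp": [0, 0, 0.001], "delta_rot": [0, 0, 0], "jaw": 0},
    {"dp": [0, 0, 0], "delta_rot": [0, 0, 0], "jaw": 0}
  ]
}}

```text
time_s: 11.92
position: [0.6505, -0.0523, 0.1568]
tool_rot: [[-0.996, -0.087, -0.0], [-0.087, 0.996, -0.001], [0.0, -0.001, -1.0]]
ft_force: [0.7, -0.3, -3.2]
grip_width: 0.0085
grasp_force: 40.0
```

Request:
{"name": "jog_arm", "arguments": {
  "plan": [
    {"dp": [0, 0, 0.001], "delta_rot": [0, 0, 0], "jaw": 0},
    {"dp": [0, 0, 0], "delta_rot": [0, 0, 0], "jaw": 0}
  ]
}}

```text
time_s: 12.18
position: [0.6505, -0.0523, 0.1558]
tool_rot: [[-0.996, -0.087, -0.0], [-0.087, 0.996, -0.001], [0.0, -0.001, -1.0]]
ft_force: [0.3, -0.3, -3.1]
grip_width: 0.0086
grasp_force: 40.0
```

Request:
{"name": "jog_arm", "arguments": {
  "plan": [
    {"dp": [0, 0, 0.001], "delta_rot": [0, 0, 0], "jaw": 0},
    {"dp": [0, 0, 0], "delta_rot": [0, 0, 0], "jaw": 0}
  ]
}}

```text
time_s: 12.42
position: [0.6506, -0.0523, 0.1549]
tool_rot: [[-0.996, -0.087, 0.0], [-0.087, 0.996, -0.001], [-0.0, -0.001, -1.0]]
ft_force: [-0.3, -0.1, -3.1]
grip_width: 0.0088
grasp_force: 40.0
```

Request:
{"name": "jog_arm", "arguments": {
  "plan": [
    {"dp": [0, 0, 0.001], "delta_rot": [0, 0, 0], "jaw": 0},
    {"dp": [0, 0, 0], "delta_rot": [0, 0, 0], "jaw": 0}
  ]
}}

```text
time_s: 12.68
position: [0.6506, -0.0523, 0.1543]
tool_rot: [[-0.996, -0.087, 0.0], [-0.087, 0.996, -0.001], [-0.0, -0.001, -1.0]]
ft_force: [-3.2, -0.2, 0.4]
grip_width: 0.0086
grasp_force: 40.0
```

Roof contact at z ≈ 0.1545 puts the louvre at about 0.1575, and the bead grazed it 10 mm higher, so the lip has engaged. Now the tug in small steps.

Request:
{"name": "jog_arm", "arguments": {
  "plan": [
    {"dp": [0, 0, 0.0008], "delta_rot": [0, 0, 0], "jaw": 0},
    {"dp": [0, 0, 0], "delta_rot": [0, 0, 0], "jaw": 0}
  ]
}}

```text
time_s: 12.92
position: [0.6505, -0.0524, 0.154]
tool_rot: [[-0.996, -0.087, 0.001], [-0.087, 0.996, -0.001], [-0.001, -0.001, -1.0]]
ft_force: [-4.5, -0.0, 4.4]
grip_width: 0.0084
grasp_force: 40.0
```

```bash
python3 - <<'E'
from fit import *
F=[]
for i in range(3):
    s=arm.sense();F.append(s["ft_force"]);arm.read_camera("scene")
print(np.mean(F,0).round(2),s["torque"].round(3),s["position"].round(4),s["tool_rot"].round(4).tolist())
E
```

```text
[-5.06 -0.5   5.16] [0.051 0.495 0.037] [ 0.6505 -0.0524  0.154 ] [[-0.9962, -0.0871, 0.0008], [-0.0871, 0.9962, -0.0011], [-0.0007, -0.0012, -1.0]]
```

Request:
{"name": "jog_arm", "arguments": {
  "plan": [
    {"dp": [0, 0, 0.0008], "delta_rot": [0, 0, 0], "jaw": 0},
    {"dp": [0, 0, 0], "delta_rot": [0, 0, 0], "jaw": 0},
    {"dp": [0, 0, 0], "delta_rot": [0, 0, 0], "jaw": 0}
  ]
}}

```text
time_s: 13.45
position: [0.6505, -0.0525, 0.1539]
tool_rot: [[-0.996, -0.087, 0.001], [-0.087, 0.996, -0.002], [-0.001, -0.002, -1.0]]
ft_force: [-6.6, 0.1, 9.7]
grip_width: 0.0085
grasp_force: 40.0
```

Request:
{"name": "jog_arm", "arguments": {
  "plan": [
    {"dp": [0, 0, 0], "delta_rot": [0, 0, 0], "jaw": 0},
    {"dp": [0, 0, 0], "delta_rot": [0, 0, 0], "jaw": 0},
    {"dp": [0, 0, 0], "delta_rot": [0, 0, 0], "jaw": 0},
    {"dp": [0, 0, 0], "delta_rot": [0, 0, 0], "jaw": 0}
  ]
}}

```text
time_s: 13.95
position: [0.6505, -0.0525, 0.1539]
tool_rot: [[-0.996, -0.087, 0.001], [-0.087, 0.996, -0.001], [-0.001, -0.002, -1.0]]
ft_force: [-6.4, -0.4, 9.8]
grip_width: 0.0086
grasp_force: 40.0
```

```bash
python3 - <<'E'
from fit import *
s=arm.sense();print(s["ft_force"].round(2),s["torque"].round(3))
f=lambda im,x,y,w,h,k:cv2.resize(im[y:y+h,x:x+w],None,fx=k,fy=k,interpolation=cv2.INTER_CUBIC)
cv2.imwrite("pics/h4.png",f(arm.read_camera("scene"),205,185,80,60,10))
E
```

```text
[-6.39 -0.38  9.77] [-0.006  0.823  0.024]
```

View pics/h4.png

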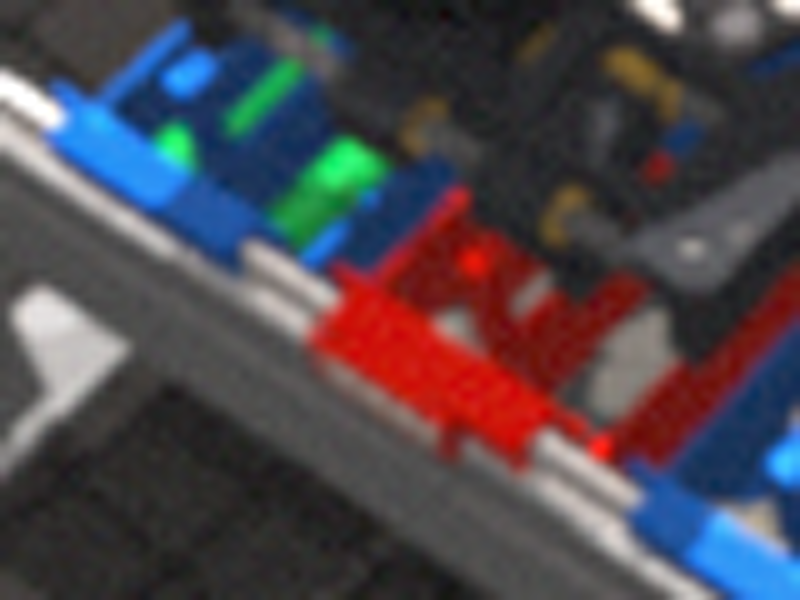

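The picture shows the red lip, from (315,340) to (520,465) in the crop, over the louvre at the same line as the blue lips, partly merged with the red label. That was my tenth picture, so I check the lip's edges numerically.

```bash
python3 - <<'E'
from fit import *
def cls(im):
    out=[]
    for r in range(19,54):
        s=""
        for c in range(0,80):
            b,g,rr=[int(v) for v in im[r,c]]
            s+= "R" if rr>150 and rr>2*b else "r" if rr>70 and rr>2*b else "B" if b>150 and b>1.5*rr else "b" if b>60 and b>1.6*rr else "#" if min(b,g,rr)>140 else "." 
        out.append(s)
    return out
h3=cv2.imread("pics/h3.png")[5::10,5::10]; h4=arm.read_camera("scene")[185:245,205:285]
print("\n".join(l[26:66] +"   "+m[26:66] for l,m in zip(cls(h3),cls(h4))))
p=arm.sense()["position"]
q=[p[0],p[1],.0871,p[2]-.057]
o=lambda P:(proj("scene",P)+[1.2,-.4]-[205,185]).round(1).tolist()
print("red lip top",o(pose(q,[(59.5,35,64),(59.5,-35,64),(45,35,64),(59.5,35,50)])))
qr=[.6988,-.049,.0871,.1575]
print("plate",o(pose(qr,[(18,105,10),(18,52,10),(18,0,10),(18,-52,10)])),"edge",o(pose(qr,[(2,52,0),(2,-52,0)])))
print("blue lip",o(pose(qr,[(11.5,70,4),(11.5,-70,4),(11.5,-140,4)])))
E
```

```text
bbbbbbbbbbbbbb.rrrrrrrr....r............   bbbbbbbb.bBBbbbbbb.RR.........rr........
bbbbbbbbbbbb..rrrrrrrrrrr...............   bbbbbbb.bbbbbbbbb.rRr.........r.........
bbbbb..bbbb.rRrrrrrRRRrrrr..............   bbbbb..bbbbbbbbb.rRrr...................
bbbb....bb.rRRrrrrRRRRrrrrr.............   bbbb..bBBbbbbbb..rrrrr..................
bbbb..r...rRRrrrrrrRRrrrrrr.......rr....   bbbb.bBBBbbbbb..rrrrrrrr....rr..........
.bbbbB.RRRRRrrrrrrrrrrrrrr.......rrrrr..   ..bbbBBBbbbbb..rrrrrrrrrrr..............
##.bBB.RRRRRrrrrrrrrrrrr....rr..rrrrrr..   ##.bBBBbbbbb.rRrrrrrRRRrrrr.............
####BB.RRRRRRrrrrrrrrrrr...rrrrrrrrrr...   ####BBb...b.rRrrrrrrRRRrrrrr............
.####.RRRRRRRRRrr...rrrr..rrrrrrrrrr....   .####..rRR.rRrrrrrrrRRRrrrr........rr...
...#.RRRRRRRRRRR.#..rrrrrrrrrrrrrrr.....   ...####.RRRRRrrrrrrrrrrrrr........rrrrr.
##...RRRRRRRRRRRR....rrrrrrrrrrrrr......   ##..####RRRRRrrrrrrrrrrrr....rr..rrrrrr.
####.rRRRRRRRRRRRRR..rrrrrrrrrrrr.......   ###...#.RRRRRRRrrrr.rrrrr...rrrrrrrrrr..
.####..rRRRRRRRRRRRRRRrrrrrrrrrrr.......   .####.RRRRRRRRRRrr...rrrrrrrrrrrrrrrr...
..###...
[... 1356 characters left out ...]
.......####..####.bB   ............................###..####.bB
............................####...###BB   ............................####...###BB
.............................#####..#.BB   .............................#####..#.BB
...............................####..BBB   ...............................#####.BBB
.................................###.bBB   ................................####.bBB
..................................###.bb   .................................####.bb
red lip top [[51.6, 45.4], [31.9, 32.2], [55.3, 41.4], [52.4, 48.0]]
plate [[70.1, 59.8], [54.2, 49.1], [39.2, 39.1], [24.8, 29.5]] edge [[58.8, 46.7], [29.7, 27.4]]
blue lip [[61.5, 52.0], [22.1, 25.8], [3.8, 13.6]]
```

The red lip's end sits on the same line as the blue ones, next to the plate, as predicted. I add a small margin to the tug and hold, then ease off to about zero net force.

Request:
{"name": "jog_arm", "arguments": {
  "plan": [
    {"dp": [0, 0, 0.0002], "delta_rot": [0, 0, 0], "jaw": 0},
    {"dp": [0, 0, 0], "delta_rot": [0, 0, 0], "jaw": 0},
    {"dp": [0, 0, 0], "delta_rot": [0, 0, 0], "jaw": 0},
    {"dp": [0, 0, 0], "delta_rot": [0, 0, 0], "jaw": 0}
  ]
}}

```text
time_s: 14.55
position: [0.6505, -0.0526, 0.1538]
tool_rot: [[-0.996, -0.087, 0.001], [-0.087, 0.996, -0.002], [-0.001, -0.002, -1.0]]
ft_force: [-7.7, -0.7, 11.1]
grip_width: 0.0083
grasp_force: 40.0
```

Request:
{"name": "jog_arm", "arguments": {
  "plan": [
    {"dp": [0, 0, -0.0008], "delta_rot": [0, 0, 0], "jaw": 0},
    {"dp": [0.0004, 0, -0.0008], "delta_rot": [0, 0, 0], "jaw": 0},
    {"dp": [0, 0, 0], "delta_rot": [0, 0, 0], "jaw": 0}
  ]
}}

```text
time_s: 14.92
position: [0.6505, -0.0524, 0.154]
tool_rot: [[-0.996, -0.087, 0.001], [-0.087, 0.996, -0.001], [-0.001, -0.001, -1.0]]
ft_force: [-1.8, 0.3, 3.5]
grip_width: 0.0085
grasp_force: 40.0
```

Now relieve the rest, reduce the squeeze and open a little.

Request:
{"name": "jog_arm", "arguments": {
  "plan": [
    {"dp": [0, 0, -0.0006], "delta_rot": [0, 0, 0], "jaw": 0},
    {"dp": [0, 0, 0], "delta_rot": [0, 0, 0], "jaw": 0},
    {"dp": [0, 0, 0], "delta_rot": [0, 0, 0], "jaw": 0}
  ],
  "squeeze": 10
}}

```text
time_s: 15.3
position: [0.6502, -0.0523, 0.1539]
tool_rot: [[-0.996, -0.087, -0.0], [-0.087, 0.996, -0.0], [0.0, -0.0, -1.0]]
ft_force: [0.1, 0.1, -2.5]
grip_width: 0.0088
grasp_force: 10.0
```

Request:
{"name": "jog_arm", "arguments": {
  "plan": [
    {"dp": [0, 0, 0], "delta_rot": [0, 0, 0], "jaw": 0.15},
    {"dp": [0, 0, 0], "delta_rot": [0, 0, 0], "jaw": 0.3},
    {"dp": [0, 0, 0], "delta_rot": [0, 0, 0], "jaw": 0.45},
    {"dp": [0, 0, 0], "delta_rot": [0, 0, 0], "jaw": 0.45}
  ]
}}

```text
time_s: 15.8
position: [0.6502, -0.0523, 0.1543]
tool_rot: [[-0.996, -0.087, -0.0], [-0.087, 0.996, -0.001], [0.0, -0.001, -1.0]]
ft_force: [0.0, 1.1, -0.1]
grip_width: 0.0391
grasp_force: 0.0
```

```bash
cat > st.py <<'E'
from fit import *
s=arm.sense();print(s["time_s"],s["ft_force"].round(2),s["grip_width"],s["position"].round(4))
im=arm.read_camera("scene")[185:245,205:285].astype(int)
for r in range(19,50):
    print("".join("R" if p[2]>150 and p[2]>2*p[0] else "r" if p[2]>70 and p[2]>2*p[0] else "b" if p[0]>60 and p[0]>1.6*p[2] else "#" if min(p)>140 else "." for p in im[r,26:66]))
E
python3 st.py
```

```text
15.8 [ 0.05  1.06 -0.05] 0.03908142250422984 [ 0.6502 -0.0523  0.1543]
bbb.bbbb.bbbbbbbbb......................
bbbbbbb..bbbbbbbbb......................
bbbbbb.bbbbbbbbbb.......................
bbbb..bbbbbbbbbb.rrr...rrr.........r....
bbbb.bbbbbbbbbb.rrrrrrrrrr........r.....
.bbbbbbbbbbbb..rrrrrrrrrrr........r.....
##.bbbb...bb..rrrrrrRRRrrrr......r......
####bbb.Rr...rrrrrrrrRRrrrrr......r.....
.####.b.rRRRRrrrrrrrrrrrrrrr............
...####.rRRRRrrrrrrrrrrrrrr...rr........
##..####RRRRRRRrrrrrrrrrrr...rrrr.......
####..#.RRRRRRRRrrrr..rrrr..rrrrrr......
.####..RRRRRRRRRRrr...rrrrrrrrrrrr......
..###..RRRRRRRRRRRR...rrrrrrrrrrrrr.....
.....RRRRRRRRRRRRRRR..rrrrrrrrrrrrr.....
.....RRRRRRRRRRRRRRRRRRrrrrrrrrrrr......
......RRRRRRRRRRRRRRRRRRrrrrrrrrr.......
........RRRRRRRRRRRRRRRRRrrrrrrr........
..........RRRRRRRRRRRRRRRRRrrrr.........
...........RRRRRRRRRRRRRRRRRrr..........
.............RRRRRRRRRRRRRRRRR.........r
..............RRRRRRRRRRRRRRRRRr......rr
................RRRRRRRRRRRRRRRRr....rrr
.................RRrrrRRRRRRRrrRr..rrrrr
..................rr..rrRRRR...rrrrRrrrr
..................rr...rrRR.###.rrRrrrrr
..................rr.....rr..###..rrr..r
..............................####.r.b..
................................###..bbb
...........................####..####.bb
............................####...###bb
```

It's hanging freely and the lip is unmoved. Withdraw straight up.

Request:
{"name": "jog_arm", "arguments": {
  "plan": [
    {"dp": [0, 0, -0.01], "delta_rot": [0, 0, 0], "jaw": 0.45},
    {"dp": [0, 0, -0.03], "delta_rot": [0, 0, 0], "jaw": 0.45},
    {"dp": [0, 0, -0.05], "delta_rot": [0, 0, 0], "jaw": 0.45},
    {"dp": [0.03, 0, -0.04], "delta_rot": [0, 0, 0], "jaw": 0.45},
    {"dp": [0.03, 0, 0], "delta_rot": [0, 0, 0], "jaw": 0.45}
  ]
}}

```text
time_s: 16.48
position: [0.5905, -0.0577, 0.2883]
tool_rot: [[-0.996, -0.087, 0.007], [-0.087, 0.996, -0.003], [-0.007, -0.003, -1.0]]
ft_force: [0.2, -0.3, 0.2]
grip_width: 0.0399
grasp_force: 0.0
```

Request:
{"name": "jog_arm", "arguments": {
  "plan": [
    {"dp": [0, 0, 0], "delta_rot": [0, 0, 0], "jaw": 0.45},
    {"dp": [0, 0, 0], "delta_rot": [0, 0, 0], "jaw": 0.45},
    {"dp": [0, 0, 0], "delta_rot": [0, 0, 0], "jaw": 0.45},
    {"dp": [0, 0, 0], "delta_rot": [0, 0, 0], "jaw": 0.45}
  ]
}}

```text
time_s: 16.98
position: [0.5908, -0.0575, 0.2838]
tool_rot: [[-0.996, -0.087, -0.001], [-0.087, 0.996, -0.0], [0.001, -0.0, -1.0]]
ft_force: [-0.4, -0.4, -0.2]
grip_width: 0.0394
grasp_force: 0.0
```

```bash
python3 st.py
```

```text
16.975 [-0.43 -0.38 -0.16] 0.03943623369041643 [ 0.5908 -0.0575  0.2838]
bbb.bbbb.bbbbbbbbbb.rrrrrrRRRRRrrrrrrrrr
bbbbbbb.bbbbbbbbbb.rrrrrrRRRRRrrrrrrrrrr
bbbbbb.bbbbbbbbb..rrrrrrRRRRRrrrr...rrrr
bbbbbbbbbbbbbbb..RrrrrrRRRRRrrrr....rrrr
bbbb.bbbbbbbbb..RRrrrrRRRRRrrrr....rrrrr
.bbbbbbbbbbbb..RRrrrrRRRRRrrrr....Rrrrrr
##.bbbb...bb..RRrrrrRRRRRrrrr....Rrrrrrr
####bbb.Rr...RrrrrrrrRRRrrrrr...Rrrrrrrr
.####...rRRRRRrrrrrrrrrrrrrr...Rrrrrrrrr
...####.rRRRRrrrrrrrrrrrrrr....rrrrrrrrr
##..####RRRRRRRrrrrrrrrrrr....rrrrrrrrr.
####..#.RRRRRRRRrrrr..rrrr..rrrrrrrrrr..
.####..RRRRRRRRRRr..#.rrrrrRrrrrrrrrr...
..###..RRRRRRRRRRRR.#.rrrrrrrrrrrrrr..##
.....RRRRRRRRRRRRRRR..rrrrrrrrrrrrr.####
.....RRRRRRRRRRRRRRRRRRrrrrrrrrrrr.#####
......RRRRRRRRRRRRRRRRRRrrrrrrrrr..###..
........RRRRRRRRRRRRRRRRRrrrrrrr...##..#
..........RRRRRRRRRRRRRRRRRrrrr...###...
...........RRRRRRRRRRRRRRRRRrr....###...
.............RRRRRRRRRRRRRRRRR....###..R
..............RRRRRRRRRRRRRRRRR....#..Rr
................RRRRRRRRRRRRRRRRr....Rrr
.................RRrrrRRRRRRRrrRr..RRrrr
..................rr..rrRRRR...rrrRRRrrr
..................rr...rrRR.###.rrRrrrrr
..................rr.....rr..####rrr..rr
..............................####...b..
................................###..bbb
...........................####..####.bb
............................####...###bb
```

Caddy unchanged since release and hanging at rest, gripper clear: handing in.

```bash
python3 -c "
from plant import arm
print(arm.finish_job())"
```

```text
the job is handed in; nothing more can be done
None
```

The red caddy hangs by its lip in the red-labelled bay, tugged (about 10–11 N net down, roughly 13–15 N total on the louvre by my force readings), let go with the gripper clear, and the job is handed in; no verdict came back.

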